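# Open the tile press and slide out the tray

### The arm

A 6-joint arm with a two-finger parallel gripper is mounted at the origin on the work surface. World frame = base frame: x ahead of the robot, y to its left, z up, the work surface at z = 0. Lengths are in mm, angles in rad, forces in N, time in s.
With the tool pointing down it reaches from about 350 to 775 mm from the base axis. Payload 7.3 kg.
Tool frame: the origin (TCP) lies midway between the tips of the shut fingers; the grasp point (between the pads) lies 19 mm behind it (pinch_z is the distance from the TCP to the grasp point, in mm); z points along the fingers, y is the line along which they close (so a half turn about z gives the same grasp; the last joint's range is limited). The gripper opens to 92 mm and grips with 3 to 60 N. Pads are 19 mm wide; open, the fingers measure 130 mm over their backs; the gripper's body (75 mm by 190 mm) begins 47 mm behind the grasp point.
Start: joints at [-1.249, 0.342, 1.524, -0, 1.275, -0.146], TCP at [236.759, -468.604, 226.741] pointing down, gripper open.
Joint ranges: [-2.53, 2.53], [-0.77, 2.02], [0.04, 2.7], [-1, 4.14], [0.28, 2.66], [-3.11, 3.11]. Speed limits (rad/s): [2.57, 2.57, 3.14, 3.14, 3.14, 3.14].

### API

Orientations are given as [roll, pitch, yaw] about the fixed x, y, z axes, in that order (R = Rz(yaw) Ry(pitch) Rx(roll)).
In Python, from workcell import * gives the robot as it stands. The module is installed in compiled form; this text tells all that it offers.
- The arm moves only by the tool send_rows, never from a script. Its argument "plan" is a list of rows, each an object of numbers: "wx", "wy", "wz": the turn, a rotation vector about the tool's x, y, z in rad; "dx", "dy", "dz": the shift along the tool's x, y, z in m; "grip": the opening in per cent of the stroke, from 0 (shut) to 100 (fully open). In form: [{"wx": .., "wy": .., "wz": .., "dx": .., "dy": .., "dz": .., "grip": ..}, ...]. A call has exactly 10 rows; each row shifts and turns the commanded pose from where the row before left it, along the tool's axes as they then stand; what a row does not reach is not made up. A row lasts 1/8 s, in which the tool goes at most 62.5 mm and 10.7 degrees, less where a joint would pass 70% of its speed; a pose out of reach is approached as far as the arm can. A call with a gripper value outside its range is refused whole. The fingers move at their own pace and stop on an object; the grip force is fixed at half the most. Time passes only in rows, so rows that do not move let the fingers close, or fill a call up. It gives the time, the measured TCP pose, the force, the opening and the grip force at its end, in the units of the state.
- state(): the state, without advancing time (a new reading comes with each control period).
- capture(name): name is "side" or "top" or "wrist"; returns (picture, depth): 420x560x3 uint8, red, green, blue; 420x560 float32, mm along the optical axis (not along the pixel's ray), 0 where there is no reading.
- camera_info(name): a dict with "K" (3x3 intrinsics, pixels), "rvec" (rotation vector, rad) and "tvec" (3), from world to camera coordinates, as OpenCV has them. Camera axes: x right, y down, z forward; pixel columns grow to the right and rows downward; lengths in mm; the calibration is good to about 2 mm. A picture is of the moment at which its call begins: read the wrist's pose just before it. camera_info takes no time and is no camera call; for the wrist camera it gives the pose at the moment of the call.
- sign_off(): hands the job in; it is judged then, once.
The state is a dict: "clock": time; "joints": joint angles; "qd": joint speeds; "joint_efforts": joint torques, N m; "position": TCP position; "orientation": TCP orientation; "wrist_force": force on the tool from outside, world axes, zero at the start; "wrist_torque": the same for the moment, N m; "opening": finger opening in mm; "grasp_force": force on a finger pad.
Only numpy, scipy, OpenCV 4.12 (cv2) and the standard library are available. Lean on these libraries where they do the work, as an engineer would, in place of code of your own. Each camera call takes 0.05 s, during which the arm holds its last target. There are 200 camera calls.

### The job

Open the counterweighted tile press: push its lever up from beneath the blue paddle with the black top, easing it rather than flinging it, until it passes its balance point and stays raised by itself against its stop. Then push the yellow end plate to slide the tray through the press as far as it goes. Only push with the fingers: do not pinch the paddle or the end plate, and leave the pots, jar and tools around the press where they are.

Things in the scene. Friction and masses are not known exactly. Their poses are not given: they have to be found in the camera images.
- press: Fixed tile press. Origin: table height, below the middle of the tile; x points from paddle to hinge (away from the robot, yaw up to 0.3 rad), y left along the tray, z up. Base plate 160 mm wide, 15 mm thick, x -80 to 200 mm. Guide strips along y at x = +-45 mm, 27 mm high. Two red uprights, 140 mm high, at x = 100, y = +-42 mm carry the hinge: axis along y at x = 100, z = 120 mm
- lever (a joint): Lever angle (rad): 0 lowered, 1.6 raised on its stop. At 0 it slopes up 0.175 rad from the hinge to the paddle, at the press's -x; growing values lift the paddle up and over to +x. Short of the balance point (about 0.8 to 1.0) it falls back to 0; beyond, it tips on to 1.6 by itself, damped. Lifting at the paddle takes 3 to 8 N. A counterweight swings behind the hinge
- paddle_under (a point): Blue underside of the paddle (black rubber on top) at the lever's free end; push here. Point: middle of this face, 175 mm from the hinge along the lever, 9 mm under its middle line, 141 mm above the table at the start, free space below and in front. Axes: the press's, turning with the lever. Paddle: 90 mm along the lever (free end 220 mm from the hinge), 100 mm wide, 18 mm thick
- tray (a joint): How far the tray has slid (m) towards the press's -y: starts at 0 to 0.015, stop at 0.070. Moving it takes 2 to 3 N and it stays where it is left. The tray carries a white mould with a terracotta tile. Over it, 100 mm from the hinge, a 66 mm square press plate hangs from the lever and swings up with it
- plate_outer (a point): Outer (+y) face of the tray's yellow upright end plate; push it to the press's -y. Point: middle of this face, 46 mm above the table, at x = 0, y = 178 mm in the press frame with the tray at 0. Face 56 mm wide (x), 34 mm high; plate 66 mm wide, 16 mm thick, from 22 to 66 mm above the table. Axes as the press's
- brown_bowl: Dark brown glazed bowl, 124 mm across, 75 mm high, loose; leave alone. Origin under its centre
- bisque_bowl: Peach bisque bowl, 150 mm across, 55 mm high, loose; leave alone. Origin under its centre
- blue_pot: Grey-blue pot, 110 mm across, 85 mm high, loose; leave alone. Origin under its centre
- mug: White mug, 76 mm across, 90 mm high, loose; leave alone. Origin under its centre
- slip_jar: Jar with white cap, 56 mm across, 75 mm high, loose, standing at the front right of the press; leave alone. Origin under its centre
- brush: Brush 180 mm long lying at the front left of the press, loose; leave alone. Origin under its middle
- wood_knife: Wooden modelling knife 190 mm long, lying to the right of the press, loose; leave alone. Origin under its middle

How it is judged:
By the outcome, as a careful person would: the job done as asked, in the order asked, and still so for the second after the job is handed in, with the robot touching nothing.
It also fails if it takes over 64 s, if anything falls off the work surface, if the arm or the gripper's body presses on something with over 40 N, if the wrist force passes 120 N, or if a joint passes its speed limit or range.

## Working session

There is one attempt and no reset: what is moved stays moved. The work goes in short steps, Python scripts to look and compute and a tool call to move; the robot and the scene stay as the last step left them, time stands still between calls to the robot, and variables do not carry over. Pictures are saved under pics/ and viewed, at most 10 in all, crops included, and the job is handed in when it is done.

Besides the shell and the picture viewer there is one more tool, called after "Call:" as name(argument=value, ...) on one line, values as JSON. send_rows: Moves the arm, as the interface text tells. Its arguments: {"type":"object","properties":{"plan":{"type":"array","items":{"type":"object","properties":{"wx":{"type":"number"},"wy":{"type":"number"},"wz":{"type":"number"},"dx":{"type":"number"},"dy":{"type":"number"},"dz":{"type":"number"},"grip":{"type":"number"}}}}},"required":["plan"]}

```bash
mkdir -p pics; python3 - <<'E'
from workcell import *
import cv2,numpy as np
for n in ("side","top"):
    p,d=capture(n); cv2.imwrite(f"pics/{n}1.png",p[:,:,::-1]); np.savez(f"{n}1.npz",p=p,d=d,**camera_info(n))
    i=camera_info(n);R=cv2.Rodrigues(np.array(i["rvec"],float))[0];print(n,-R.T@np.array(i["tvec"]).ravel(),R[2])
print(state())
E
```

```text
side [ 101.43303991  774.45430827 1068.83862038] [ 0.36614449 -0.59100808 -0.71878207]
top [ 396.12882395    6.98700469 1373.02234092] [ 0.14966692 -0.02119066 -0.98850937]
{'clock': 0.1, 'joints': array([-1.24902229e+00,  3.42686516e-01,  1.52489828e+00, -4.82700097e-06,
        1.27539114e+00, -1.45988947e-01]), 'qd': array([-0.0020536 , -0.00227768, -0.0058407 , -0.00014969,  0.00076169,
        0.00048675]), 'joint_efforts': array([ 1.84245015e-03, -4.32004380e+01, -2.44693619e+01,  7.19704432e-02,
        5.25564118e-02, -4.80679773e-05]), 'position': array([ 236.62949595, -468.25657545,  226.10518702]), 'orientation': array([-3.14022342e+00, -1.96659596e-04,  4.67764258e-01]), 'wrist_force': array([-0.39014179, -0.01198344, -0.00933866]), 'wrist_torque': array([-0.01556495, -0.04621148, -0.0475012 ]), 'grasp_force': 0.0, 'opening': 91.82429272086104}
```

View pics/side1.png

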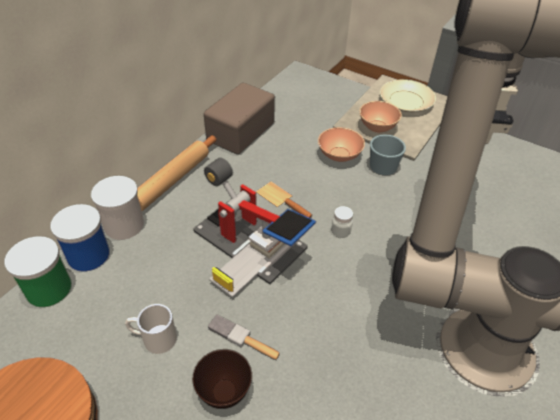

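View pics/top1.png

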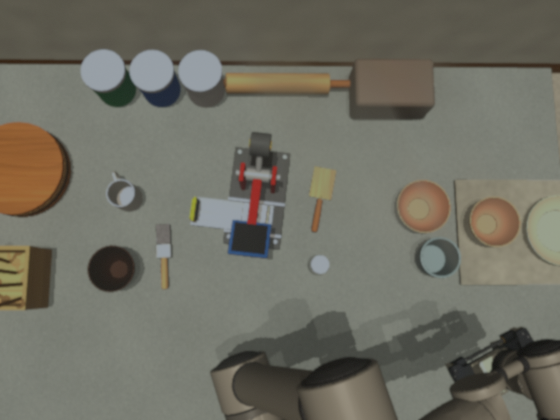

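The side view shows the press at about (255,235), the paddle at (290,225) and the yellow plate at (222,280). In the top view the paddle is at (250,238), the yellow plate at (194,209), the jar at (319,264), the brush at (164,255) and the knife at (320,200). I'll enlarge the top view for precise pixels.

```bash
cat > h.py <<'E'
import cv2,numpy as np
def load(n):
    z=np.load(n); return z["p"],z["d"],z["K"],cv2.Rodrigues(z["rvec"].astype(float))[0],z["tvec"].ravel()
def w(f,u,v,z=None):
    p,d,K,R,t=f; r=np.linalg.inv(K)@[u,v,1.]
    c=-R.T@t; rw=R.T@r
    s=d[int(round(v)),int(round(u))] if z is None else (z-c[2])/rw[2]
    return c+rw*s
E
python3 - <<'E'
from h import *
f=load("top1.npz")
c=f[0][130:280,180:340,::-1]
cv2.imwrite("pics/c.png",cv2.resize(c,None,fx=5,fy=4,interpolation=cv2.INTER_CUBIC)[:600] if 0 else cv2.resize(c,None,fx=4,fy=4,interpolation=cv2.INTER_CUBIC))
hsv=cv2.cvtColor(f[0],cv2.COLOR_RGB2HSV)
m=cv2.inRange(hsv,(24,150,90),(35,255,255));m[:,:180]=0;m[:,210:]=0;m[:190]=0;m[235:]=0
v,u=np.nonzero(m);print("yellow px",len(u),u.mean(),v.mean(),w(f,u.mean(),v.mean()),cv2.minAreaRect(np.c_[u,v].astype(np.float32)))
m=cv2.inRange(hsv,(100,120,40),(125,255,255));m[:200]=0;m[275:]=0;m[:,:215]=0;m[:,285:]=0
v,u=np.nonzero(m);r=cv2.minAreaRect(np.c_[u,v].astype(np.float32));print("blue",len(u),r,w(f,*r[0]))
for q in cv2.boxPoints(r): print(q,w(f,*q,z=150))
for n,q in dict(jar=(319,264),brushtip=(165,286),brusht=(163,226),knifeb=(316,230),knifet=(322,170)).items(): print(n,w(f,*q))
E
```

```text
yellow px 58 192.8793103448276 208.8793103448276 [603.65180866 211.95770107  61.21833203] ((192.81224060058594, 208.90830993652344), (2.775437831878662, 20.221050262451172), 7.594644546508789)
blue 237 ((249.30458068847656, 238.8347930908203), (38.32197570800781, 31.96336555480957), 6.519801616668701) [512.39296325  54.31294243 161.22381979]
[228.45285 252.53746] [479.06101293 106.66186869 150.        ]
[232.08218 220.7808 ] [559.26428644  98.57073931 150.        ]
[270.1563  225.13213] [548.23318896   2.3057716  150.        ]
[266.52698 256.8888 ] [468.11389523  11.35149601 150.        ]
jar [ 453.60938252 -127.9798399    73.76760509]
brushtip [396.60119388 290.19256255  15.20215852]
brusht [562.09218968 300.64399837  17.6494037 ]
knifeb [ 551.33311878 -127.0349905    14.83138891]
knifet [ 7.27853620e+02 -1.48312409e+02 -2.98472509e-01]
```

View pics/c.png

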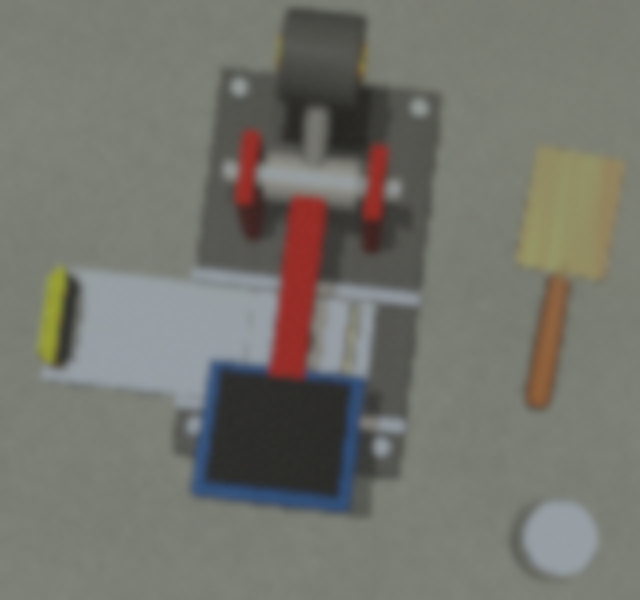

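The enlarged crop puts the paddle at crop (278,435), the yellow plate at (54,316) and the hinge bar from (230,170) to (393,188). From these the press origin is about (583, 46) with yaw about -0.11. The paddle height of 161 mm and the yellow plate position both agree with that. First I move in front of the press.

Call:
send_rows(plan=[{"dx": 0.038,"dy": -0.039,"grip": 0},{"dx": 0.038,"dy": -0.039,"grip": 0},{"dx": 0.038,"dy": -0.039,"grip": 0},{"dx": 0.038,"dy": -0.039,"grip": 0},{"dx": 0.038,"dy": -0.039,"grip": 0},{"dx": 0.038,"dy": -0.039,"grip": 0},{"dx": 0.038,"dy": -0.039,"grip": 0},{"dx": 0.038,"dy": -0.039,"grip": 0},{"dx": 0.038,"dy": -0.039,"grip": 0},{"dx": 0.038,"dy": -0.039,"grip": 0}])

```text
$.plan[0]: bad value
```

Call:
send_rows(plan=[{"wz": 0.057,"grip": 0},{"wz": 0.057,"grip": 0},{"wz": 0.057,"grip": 0},{"wz": 0.057,"grip": 0},{"wz": 0.057,"grip": 0},{"wz": 0.057,"grip": 0},{"wz": 0.057,"grip": 0},{"wz": 0.057,"grip": 0},{"wz": 0.057,"grip": 0},{"wz": 0.057,"grip": 0}])

```text
$.plan[0]: bad value
```

```bash
python3 - <<'E'
from workcell import *
s=state()
for k in ("clock","joints","position","orientation","opening","wrist_force"): print(k,s[k])
E
```

```text
clock 0.1
joints [-1.24902229e+00  3.42686516e-01  1.52489828e+00 -4.82700097e-06
  1.27539114e+00 -1.45988947e-01]
position [ 236.62949595 -468.25657545  226.10518702]
orientation [-3.14022342e+00 -1.96659596e-04  4.67764258e-01]
opening 91.82429272086104
wrist_force [-0.39014179 -0.01198344 -0.00933866]
```

All keys are required in each row.

Call:
send_rows(plan=[{"wx": 0,"wy": 0,"wz": 0,"dx": 0.038,"dy": -0.039,"dz": 0,"grip": 0},{"wx": 0,"wy": 0,"wz": 0,"dx": 0.038,"dy": -0.039,"dz": 0,"grip": 0},{"wx": 0,"wy": 0,"wz": 0,"dx": 0.038,"dy": -0.039,"dz": 0,"grip": 0},{"wx": 0,"wy": 0,"wz": 0,"dx": 0.038,"dy": -0.039,"dz": 0,"grip": 0},{"wx": 0,"wy": 0,"wz": 0,"dx": 0.038,"dy": -0.039,"dz": 0,"grip": 0},{"wx": 0,"wy": 0,"wz": 0,"dx": 0.038,"dy": -0.039,"dz": 0,"grip": 0},{"wx": 0,"wy": 0,"wz": 0,"dx": 0.038,"dy": -0.039,"dz": 0,"grip": 0},{"wx": 0,"wy": 0,"wz": 0,"dx": 0.038,"dy": -0.039,"dz": 0,"grip": 0},{"wx": 0,"wy": 0,"wz": 0,"dx": 0.038,"dy": -0.039,"dz": 0,"grip": 0},{"wx": 0,"wy": 0,"wz": 0,"dx": 0.038,"dy": -0.039,"dz": 0,"grip": 0}])

```text
clock: 1.35
position: [400.2, 52.7, 226.7]
orientation: [3.141, -0.0, 0.468]
wrist_force: [1.2, -0.8, -0.8]
opening: 0.8
grasp_force: 0.0
```

Call:
send_rows(plan=[{"wx": 0,"wy": 0,"wz": 0.057,"dx": 0,"dy": 0,"dz": 0,"grip": 0},{"wx": 0,"wy": 0,"wz": 0.057,"dx": 0,"dy": 0,"dz": 0,"grip": 0},{"wx": 0,"wy": 0,"wz": 0.057,"dx": 0,"dy": 0,"dz": 0,"grip": 0},{"wx": 0,"wy": 0,"wz": 0.057,"dx": 0,"dy": 0,"dz": 0,"grip": 0},{"wx": 0,"wy": 0,"wz": 0.057,"dx": 0,"dy": 0,"dz": 0,"grip": 0},{"wx": 0,"wy": 0,"wz": 0.057,"dx": 0,"dy": 0,"dz": 0,"grip": 0},{"wx": 0,"wy": 0,"wz": 0.057,"dx": 0,"dy": 0,"dz": 0,"grip": 0},{"wx": 0,"wy": 0,"wz": 0.057,"dx": 0,"dy": 0,"dz": 0,"grip": 0},{"wx": 0,"wy": 0,"wz": 0.057,"dx": 0,"dy": 0,"dz": 0,"grip": 0},{"wx": 0,"wy": 0,"wz": 0.057,"dx": 0,"dy": 0,"dz": 0,"grip": 0}])

```text
clock: 2.6
position: [399.8, 50.8, 226.4]
orientation: [3.141, 0.001, -0.104]
wrist_force: [-0.2, -0.7, -0.5]
opening: 0.3
grasp_force: 0.0
```

```bash
cat > st.py <<'E'
from workcell import *
import numpy as np
np.set_printoptions(precision=3,suppress=True)
s=state()
for k in ("clock","joints","position","orientation","opening","wrist_force"): print(k,s[k])
E
python3 st.py
```

```text
clock 2.6
joints [-0.064  0.117  1.825 -0.     1.2    1.611]
position [399.79   50.849 226.418]
orientation [ 3.141  0.001 -0.104]
opening 0.3429151003461406
wrist_force [-0.155 -0.677 -0.47 ]
```

Call:
send_rows(plan=[{"wx": 0,"wy": 0.08,"wz": 0,"dx": 0,"dy": 0,"dz": 0,"grip": 0},{"wx": 0,"wy": 0.08,"wz": 0,"dx": 0,"dy": 0,"dz": 0,"grip": 0},{"wx": 0,"wy": 0.08,"wz": 0,"dx": 0,"dy": 0,"dz": 0,"grip": 0},{"wx": 0,"wy": 0.08,"wz": 0,"dx": 0,"dy": 0,"dz": 0,"grip": 0},{"wx": 0,"wy": 0.08,"wz": 0,"dx": 0,"dy": 0,"dz": 0,"grip": 0},{"wx": 0,"wy": 0.08,"wz": 0,"dx": 0,"dy": 0,"dz": 0,"grip": 0},{"wx": 0,"wy": 0.08,"wz": 0,"dx": 0,"dy": 0,"dz": 0,"grip": 0},{"wx": 0,"wy": 0.08,"wz": 0,"dx": 0,"dy": 0,"dz": 0,"grip": 0},{"wx": 0,"wy": 0.08,"wz": 0,"dx": 0,"dy": 0,"dz": 0,"grip": 0},{"wx": 0,"wy": 0.08,"wz": 0,"dx": 0,"dy": 0,"dz": 0,"grip": 0}])

```text
clock: 3.85
position: [392.6, 57.8, 244.6]
orientation: [3.126, -0.763, -0.103]
wrist_force: [0.9, -0.7, -0.5]
opening: 0.3
grasp_force: 0.0
```

```bash
python3 st.py
```

```text
clock 3.85
joints [ 0.051 -0.237  2.366 -0.45   0.284  2.117]
position [392.646  57.758 244.616]
orientation [ 3.126 -0.763 -0.103]
opening 0.2573446287489495
wrist_force [ 0.852 -0.708 -0.549]
```

```bash
cat > kin.py <<'E'
import numpy as np
from scipy.optimize import least_squares
from scipy.spatial.transform import Rotation as Ro
np.set_printoptions(precision=3,suppress=True)
D=[([-1.24902,.342687,1.524898,0,1.27539,-.145989],[236.63,-468.26,226.1],[-3.1402,-.0002,.46776]),
([-.064,.117,1.825,0,1.2,1.611],[399.79,50.85,226.42],[3.141,.001,-.104]),
([.051,-.237,2.366,-.45,.284,2.117],[392.65,57.76,244.6],[3.126,-.763,-.103])]
def fk(q,P):
    h,L1,L2,L3,d=P
    A=Ro.from_euler('z',q[0]);B=A*Ro.from_euler('y',q[1]+q[2])
    R=B*Ro.from_euler('ZYZ',[q[3],q[4],q[5]+np.pi/2])
    p=np.array([0,0,h])+A.apply([0,d,0])+(A*Ro.from_euler('y',q[1])).apply([0,0,L1])+B.apply([0,0,L2])+R.apply([0,0,L3])
    return p,R
P=least_squares(lambda P:np.concatenate([fk(q,P)[0]-p for q,p,_ in D]),[140,520,360,300,76]).x
LO=np.array([-2.53,-.77,.04,-1,.28,-3.11]);HI=np.array([2.53,2.02,2.7,4.14,2.66,3.11])
def ik(p,R,q0):
    r=least_squares(lambda q:np.concatenate([(fk(q,P)[0]-p)/300,(fk(q,P)[1].inv()*R).as_rotvec()]),np.clip(q0,LO+.02,HI-.02),bounds=(LO+.01,HI-.01))
    return r.x,r.cost
O=np.array([583,46.5,0]);PR=Ro.from_euler('z',-.112)
def press(x,y,z): return O+PR.apply([x,y,z])
def tool(head,tilt,flip=0): # heading in press frame, tool x up or down
    z=PR.apply([np.cos(head)*np.cos(tilt),np.sin(head)*np.cos(tilt),-np.sin(tilt)])
    y=np.cross([0,0,1],z);y/=np.linalg.norm(y);y=y if flip else -y
    return Ro.from_matrix(np.c_[np.cross(y,z),y,z])
def rows(poses): # pose list -> per-row deltas (shift in axes at row start)
    o=[]
    for (p,R),(p2,R2) in zip(poses,poses[1:]):
        o.append(np.r_[(R.inv()*R2).as_rotvec(),R.inv().apply(p2-p)/1000])
    return np.array(o)
E
python3 - <<'E'
from kin import *
print(P)
for q,p,o in D: a,R=fk(q,P);print(a-p,(R.inv()*Ro.from_euler('xyz',o)).as_rotvec())
for tilt in (.1,.17,.3):
  for f in (0,1):
    R=tool(np.pi/2,tilt,f);g=[-.5,.6,2.3,1.6,1.3,0]
    for tgt in [(-180,0,105),(-82,0,105),(27,0,296)]:
        best=min((ik(press(*tgt),R,np.r_[g[:5],s]) for s in (-2,0,2)),key=lambda t:t[1]);print(tilt,f,tgt,*best)
E
```

```text
[150.17  526.733 358.352 315.907  76.294]
[-0.041 -0.203 -0.531] [ 0. -0.  0.]
[-0.416  0.006  0.987] [-0.001 -0.001 -0.   ]
[ 0.201  0.134 -0.455] [ 0. -0. -0.]
0.1 0 (-180, 0, 105) [-0.76   0.862  2.177  0.917  1.533 -1.489] 1.3105392783142882e-29
0.1 0 (-82, 0, 105) [-0.647  0.903  1.917  1.031  1.637 -1.295] 2.501924243667375e-21
0.1 0 (27, 0, 296) [-0.558  0.718  1.512  1.207  1.853 -0.734] 2.067270536249736e-30
0.1 1 (-180, 0, 105) [-0.76   0.862  2.177  0.917  1.533  1.653] 2.0997026927926598e-27
0.1 1 (-82, 0, 105) [-0.647  0.903  1.917  1.031  1.637  1.847] 8.009951201052082e-26
0.1 1 (27, 0, 296) [-0.558  0.718  1.512  1.207  1.853  2.408] 3.0818467249501373e-28
0.17 0 (-180, 0, 105) [-0.755  0.811  2.181  0.913  1.491 -1.451] 3.394034053848069e-30
0.17 0 (-82, 0, 105) [-0.642  0.86   1.921  1.017  1.588 -1.261] 1.9859828924045325e-21
0.17 0 (27, 0, 296) [-0.554  0.692  1.493  1.167  1.82  -0.703] 9.253272953743736e-30
0.17 1 (-180, 0, 105) [-0.755  0.811  2.181  0.913  1.491  1.691] 2.391349235126866e-26
0.17 1 (-82, 0, 105) [-0.642  0.86   1.921  1.017  1.588  1.88 ] 1.879462808985156e-26
0.17 1 (27, 0, 296) [-0.554  0.692  1.493  1.167  1.82   2.438] 1.1314118176833943e-27
0.3 0 (-180, 0, 105) [-0.737  0.719  2.186  0.901  1.414 -1.377] 8.577166841152352e-31
0.3 0 (-82, 0, 105) [-0.626  0.783  1.925  0.986  1.5   -1.195] 9.006956741430125e-21
0.3 0 (27, 0, 296) [-0.54   0.646  1.456  1.088  1.764 -0.645] 2.4589547439898442e-26
0.3 1 (-180, 0, 105) [-0.737  0.719  2.186  0.901  1.414  1.765] 1.3499145601892502e-23
0.3 1 (-82, 0, 105) [-0.626  0.783  1.925  0.986  1.5    1.946] 2.8307849379382425e-28
0.3 1 (27, 0, 296) [-0.54   0.646  1.456  1.088  1.764  2.497] 2.9293908861834944e-26
```

```bash
cat >> kin.py <<'E'
from scipy.linalg import expm,logm
def M(p,R): T=np.eye(4);T[:3,:3]=R.as_matrix();T[:3,3]=p;return T
def const(p,R,p2,R2,n,q0=None):
    Tr=np.real(expm(np.real(logm(np.linalg.inv(M(p,R))@M(p2,R2)))/n))
    r=Ro.from_matrix(Tr[:3,:3]).as_rotvec();d=Tr[:3,3]
    r=r.round(4);d=d.round(1)
    print("row w",r,"d",d/1000,"|w|deg",np.degrees(np.linalg.norm(r)),"|d|",np.linalg.norm(d))
    T=M(p,R);Tr=M(d,Ro.from_rotvec(r))
    for i in range(n):
        T=T@Tr
        if q0 is not None:
            q,c=ik(T[:3,3],Ro.from_matrix(T[:3,:3]),q0);print(i,T[:3,3],q,'%.0e'%c,'maxstep %.2f'%abs(q-q0).max(),'zaxis',T[:3,2]);q0=q
E
python3 - <<'E'
from kin import *
from workcell import state
s=state()
const(s["position"],Ro.from_euler('xyz',s["orientation"]),press(-190,0,190),tool(np.pi/2,.12,1),20,s["joints"])
E
```

```text
row w [ 0.032 -0.084  0.087] d [0.    0.002 0.003] |w|deg 7.174463485538597 |d| 3.4669871646719432
0 [394.889  55.969 242.669] [-0.031 -0.226  2.309 -0.07   0.38   1.78 ] 4e-24 maxstep 0.38 zaxis [ 0.628 -0.045 -0.777]
1 [396.903  54.284 240.406] [-0.108 -0.206  2.257  0.137  0.493  1.617] 9e-19 maxstep 0.21 zaxis [ 0.569  0.004 -0.823]
2 [398.673  52.743 237.854] [-0.18  -0.177  2.209  0.263  0.608  1.539] 4e-23 maxstep 0.13 zaxis [ 0.508  0.059 -0.859]
3 [400.186  51.38  235.048] [-0.246 -0.143  2.166  0.348  0.72   1.503] 1e-26 maxstep 0.11 zaxis [ 0.448  0.119 -0.886]
4 [401.432  50.23  232.024] [-0.306 -0.103  2.127  0.411  0.825  1.492] 9e-30 maxstep 0.10 zaxis [ 0.389  0.184 -0.903]
5 [402.407  49.32  228.824] [-0.361 -0.06   2.093  0.46   0.922  1.495] 3e-30 maxstep 0.10 zaxis [ 0.332  0.253 -0.909]
6 [403.11   48.678 225.49 ] [-0.41  -0.013  2.065  0.502  1.013  1.508] 9e-31 maxstep 0.09 zaxis [ 0.278  0.324 -0.904]
7 [403.544  48.324 222.069] [-0.454  0.035  2.041  0.538  1.096  1.527] 4e-31 maxstep 0.08 zaxis [ 0.227  0.397 -0.889]
8 [403.718  48.276 218.606] [-0.494  0.08
[... 708 characters left out ...]
89] [-0.673  0.392  2.031  0.755  1.501  1.711] 6e-20 maxstep 0.05 zaxis [ 0.034  0.847 -0.531]
15 [399.094  56.907 197.115] [-0.696  0.443  2.052  0.785  1.537  1.736] 2e-18 maxstep 0.05 zaxis [ 0.035  0.891 -0.453]
16 [397.901  59.327 194.938] [-0.717  0.494  2.077  0.815  1.569  1.76 ] 2e-17 maxstep 0.05 zaxis [ 0.043  0.927 -0.371]
17 [396.667  61.984 193.085] [-0.737  0.545  2.108  0.845  1.597  1.78 ] 5e-31 maxstep 0.05 zaxis [ 0.059  0.956 -0.288]
18 [395.427  64.85  191.578] [-0.755  0.597  2.144  0.874  1.621  1.798] 3e-30 maxstep 0.05 zaxis [ 0.082  0.976 -0.204]
19 [394.215  67.89  190.434] [-0.773  0.649  2.184  0.904  1.642  1.813] 4e-29 maxstep 0.05 zaxis [ 0.111  0.987 -0.12 ]
```

Call:
send_rows(plan=[{"wx": 0.016,"wy": -0.042,"wz": 0.0435,"dx": 0,"dy": 0.001,"dz": 0.0015,"grip": 0},{"wx": 0.016,"wy": -0.042,"wz": 0.0435,"dx": 0,"dy": 0.001,"dz": 0.0015,"grip": 0},{"wx": 0.016,"wy": -0.042,"wz": 0.0435,"dx": 0,"dy": 0.001,"dz": 0.0015,"grip": 0},{"wx": 0.016,"wy": -0.042,"wz": 0.0435,"dx": 0,"dy": 0.001,"dz": 0.0015,"grip": 0},{"wx": 0.032,"wy": -0.084,"wz": 0.087,"dx": 0,"dy": 0.002,"dz": 0.003,"grip": 0},{"wx": 0.032,"wy": -0.084,"wz": 0.087,"dx": 0,"dy": 0.002,"dz": 0.003,"grip": 0},{"wx": 0.032,"wy": -0.084,"wz": 0.087,"dx": 0,"dy": 0.002,"dz": 0.003,"grip": 0},{"wx": 0.032,"wy": -0.084,"wz": 0.087,"dx": 0,"dy": 0.002,"dz": 0.003,"grip": 0},{"wx": 0.032,"wy": -0.084,"wz": 0.087,"dx": 0,"dy": 0.002,"dz": 0.003,"grip": 0},{"wx": 0.032,"wy": -0.084,"wz": 0.087,"dx": 0,"dy": 0.002,"dz": 0.003,"grip": 0}])

```text
clock: 5.1
position: [401.0, 46.5, 221.9]
orientation: [-2.669, 0.07, -0.646]
wrist_force: [0.4, -0.4, -0.1]
opening: 0.3
grasp_force: 0.0
```

```bash
python3 st.py; cat > go.py <<'E'
from kin import *
from workcell import state
import sys
x,y,z,h,t,f,n=map(float,sys.argv[1:8])
s=state()
print("press-frame now",PR.inv().apply(s["position"]-O))
const(s["position"],Ro.from_euler('xyz',s["orientation"]),press(x,y,z),tool(h,t,f),int(n),s["joints"] if len(sys.argv)>8 else None)
E
python3 go.py -190 0 190 1.571 .12 1 10 v | cut -c1-110
```

```text
clock 5.1
joints [-0.468  0.041  2.034  0.539  1.108  1.511]
position [401.034  46.468 221.938]
orientation [-2.669  0.07  -0.646]
opening 0.31609340826708343
wrist_force [ 0.362 -0.381 -0.051]
press-frame now [-180.822  -20.369  221.938]
row w [ 0.038 -0.1    0.105] d [0.001 0.002 0.004] |w|deg 8.603977694937809 |d| 4.208325082500163
0 [401.466  46.693 217.758] [-0.51   0.094  2.023  0.578  1.193  1.542] 4e-31 maxstep 0.09 zaxis [ 0.17   0.48
1 [401.553  47.365 213.604] [-0.551  0.156  2.009  0.615  1.273  1.576] 6e-31 maxstep 0.08 zaxis [ 0.124  0.57
2 [401.323  48.495 209.557] [-0.588  0.218  2.004  0.651  1.344  1.611] 3e-31 maxstep 0.07 zaxis [ 0.086  0.65
3 [400.813  50.08  205.692] [-0.621  0.28   2.007  0.687  1.407  1.646] 7e-18 maxstep 0.06 zaxis [ 0.058  0.72
4 [400.066  52.112 202.083] [-0.652  0.342  2.017  0.723  1.462  1.68 ] 2e-19 maxstep 0.06 zaxis [ 0.04   0.79
5 [399.128  54.568 198.797] [-0.68   0.403  2.036  0.759  1.51   1.713] 1e-18 maxstep 0.06 zaxis [ 0.033  0.85
6 [398.052  57.417 195.893] [-0.706  0.465  2.062  0.795  1.552  1.743] 6e-17 maxstep 0.06 zaxis [ 0.036  0.90
7 [396.892  60.621 193.423] [-0.73   0.526  2.095  0.832  1.587  1.771] 1e-30 maxstep 0.06 zaxis [ 0.051  0.94
8 [395.707  64.131 191.427] [-0.752  0.588  2.136  0.868  1.617  1.794] 8e-29 maxstep 0.06 zaxis [ 0.076  0.97
9 [394.553  67.894 189.937] [-0.772  0.65   2.183  0.904  1.641  1.813] 4e-27 maxstep 0.06 zaxis [ 0.111  0.98
```

Call:
send_rows(plan=[{"wx": 0.038,"wy": -0.1,"wz": 0.105,"dx": 0.001,"dy": 0.002,"dz": 0.004,"grip": 0},{"wx": 0.038,"wy": -0.1,"wz": 0.105,"dx": 0.001,"dy": 0.002,"dz": 0.004,"grip": 0},{"wx": 0.038,"wy": -0.1,"wz": 0.105,"dx": 0.001,"dy": 0.002,"dz": 0.004,"grip": 0},{"wx": 0.038,"wy": -0.1,"wz": 0.105,"dx": 0.001,"dy": 0.002,"dz": 0.004,"grip": 0},{"wx": 0.038,"wy": -0.1,"wz": 0.105,"dx": 0.001,"dy": 0.002,"dz": 0.004,"grip": 0},{"wx": 0.038,"wy": -0.1,"wz": 0.105,"dx": 0.001,"dy": 0.002,"dz": 0.004,"grip": 0},{"wx": 0.038,"wy": -0.1,"wz": 0.105,"dx": 0.001,"dy": 0.002,"dz": 0.004,"grip": 0},{"wx": 0.038,"wy": -0.1,"wz": 0.105,"dx": 0.001,"dy": 0.002,"dz": 0.004,"grip": 0},{"wx": 0.038,"wy": -0.1,"wz": 0.105,"dx": 0.001,"dy": 0.002,"dz": 0.004,"grip": 0},{"wx": 0.038,"wy": -0.1,"wz": 0.105,"dx": 0.001,"dy": 0.002,"dz": 0.004,"grip": 0}])

```text
clock: 6.35
position: [393.1, 64.3, 184.1]
orientation: [3.136, 1.449, -1.683]
wrist_force: [-0.6, -0.4, -0.3]
opening: 0.2
grasp_force: 0.0
```

```bash
python3 st.py; python3 go.py -190 -5 105 1.571 .12 1 10 ; python3 - <<'E'
from workcell import *
import cv2,numpy as np
p,d=capture("top");np.savez("top2.npz",p=p,d=d,**camera_info("top"));a=p[120:400,180:420,::-1];cv2.imwrite("pics/t2.png",cv2.resize(a,None,fx=2,fy=2))
E
```

```text
clock 6.35
joints [-0.782  0.745  2.043  0.892  1.672  1.847]
position [393.128  64.27  184.139]
orientation [ 3.136  1.449 -1.683]
opening 0.20194252138996233
wrist_force [-0.648 -0.392 -0.278]
press-frame now [-190.668   -3.563  184.139]
row w [ 0.001 -0.    -0.   ] d [ 0.008 -0.     0.001] |w|deg 0.0308547215431189 |d| 7.941032678436729
```

View pics/t2.png

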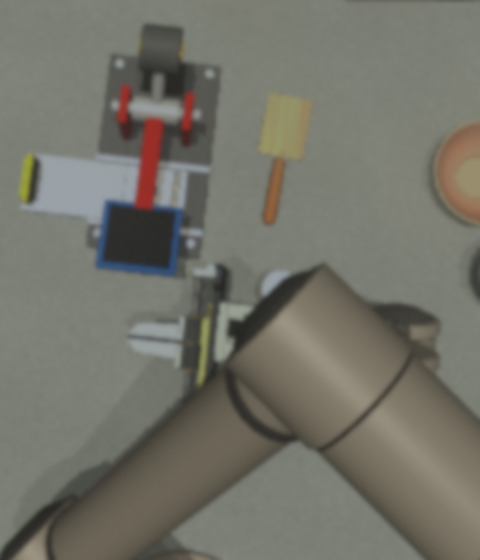

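The fingers point left at crop (150,338), clear of everything. The jar at (275,282) lies close to the wrist, so I'll tilt the tool further to keep the wrist above it.

```bash
python3 go.py -190 -12 102 1.571 .3 1 10 v | cut -c1-120
```

```text
press-frame now [-191.619   -3.124  183.217]
row w [ 0.001  0.018 -0.001] d [ 0.008 -0.     0.001] |w|deg 1.055627119541501 |d| 8.132650244538985
0 [392.335  64.554 175.089] [-0.779  0.674  2.186  0.89   1.613  1.799] 5e-20 maxstep 0.14 zaxis [ 0.107  0.985 -0.134]
1 [392.428  64.147 166.967] [-0.778  0.679  2.187  0.887  1.591  1.793] 1e-25 maxstep 0.02 zaxis [ 0.107  0.982 -0.153]
2 [392.512  63.591 158.854] [-0.777  0.684  2.189  0.884  1.568  1.787] 1e-25 maxstep 0.02 zaxis [ 0.107  0.979 -0.171]
3 [392.586  62.885 150.752] [-0.777  0.69   2.19   0.881  1.546  1.781] 2e-25 maxstep 0.02 zaxis [ 0.107  0.976 -0.189]
4 [392.651  62.031 142.665] [-0.776  0.695  2.191  0.879  1.523  1.775] 2e-25 maxstep 0.02 zaxis [ 0.107  0.972 -0.207]
5 [392.706  61.028 134.594] [-0.775  0.7    2.192  0.876  1.501  1.77 ] 3e-25 maxstep 0.02 zaxis [ 0.107  0.968 -0.225]
6 [392.752  59.877 126.544] [-0.775  0.706  2.193  0.874  1.479  1.764] 5e-25 maxstep 0.02 zaxis [ 0.107  0.964 -0.243]
7 [392.788  58.578 118.516] [-0.775  0.711  2.194  0.872  1.456  1.759] 6e-25 maxstep 0.02 zaxis [ 0.107  0.96  -0.261]
8 [392.814  57.131 110.513] [-0.774  0.717  2.195  0.87   1.434  1.754] 9e-25 maxstep 0.02 zaxis [ 0.107  0.955 -0.278]
9 [392.831  55.538 102.538] [-0.774  0.722  2.196  0.868  1.412  1.749] 1e-24 maxstep 0.02 zaxis [ 0.107  0.949 -0.296]
```

Call:
send_rows(plan=[{"wx": 0,"wy": 0.018,"wz": 0,"dx": 0.008,"dy": 0,"dz": 0.001,"grip": 0},{"wx": 0,"wy": 0.018,"wz": 0,"dx": 0.008,"dy": 0,"dz": 0.001,"grip": 0},{"wx": 0,"wy": 0.018,"wz": 0,"dx": 0.008,"dy": 0,"dz": 0.001,"grip": 0},{"wx": 0,"wy": 0.018,"wz": 0,"dx": 0.008,"dy": 0,"dz": 0.001,"grip": 0},{"wx": 0,"wy": 0.018,"wz": 0,"dx": 0.008,"dy": 0,"dz": 0.001,"grip": 0},{"wx": 0,"wy": 0.018,"wz": 0,"dx": 0.008,"dy": 0,"dz": 0.001,"grip": 0},{"wx": 0,"wy": 0.018,"wz": 0,"dx": 0.008,"dy": 0,"dz": 0.001,"grip": 0},{"wx": 0,"wy": 0.018,"wz": 0,"dx": 0.008,"dy": 0,"dz": 0.001,"grip": 0},{"wx": 0,"wy": 0.018,"wz": 0,"dx": 0.008,"dy": 0,"dz": 0.001,"grip": 0},{"wx": 0,"wy": 0.018,"wz": 0,"dx": 0.008,"dy": 0,"dz": 0.001,"grip": 0}])

```text
clock: 7.65
position: [392.4, 57.8, 103.7]
orientation: [-3.134, 1.265, -1.668]
wrist_force: [-0.1, -0.0, -0.2]
opening: 0.7
grasp_force: 0.0
```

```bash
python3 st.py; python3 go.py -82 -12 100 1.571 .3 1 10 ; python3 - <<'E'
from workcell import *
import cv2,numpy as np
p,d=capture("side");a=p[130:330,180:440,::-1];cv2.imwrite("pics/s2.png",cv2.resize(a,None,fx=3,fy=3,interpolation=cv2.INTER_CUBIC)[:600])
E
```

```text
clock 7.65
joints [-0.771  0.798  2.048  0.856  1.453  1.801]
position [392.411  57.846 103.72 ]
orientation [-3.134  1.265 -1.668]
opening 0.6582544237277717
wrist_force [-0.105 -0.002 -0.157]
press-frame now [-190.663  -10.026  103.72 ]
row w [ 0.001 -0.001  0.   ] d [ 0.    -0.011 -0.   ] |w|deg 0.05374820543990593 |d| 10.907795377618706
```

View pics/s2.png

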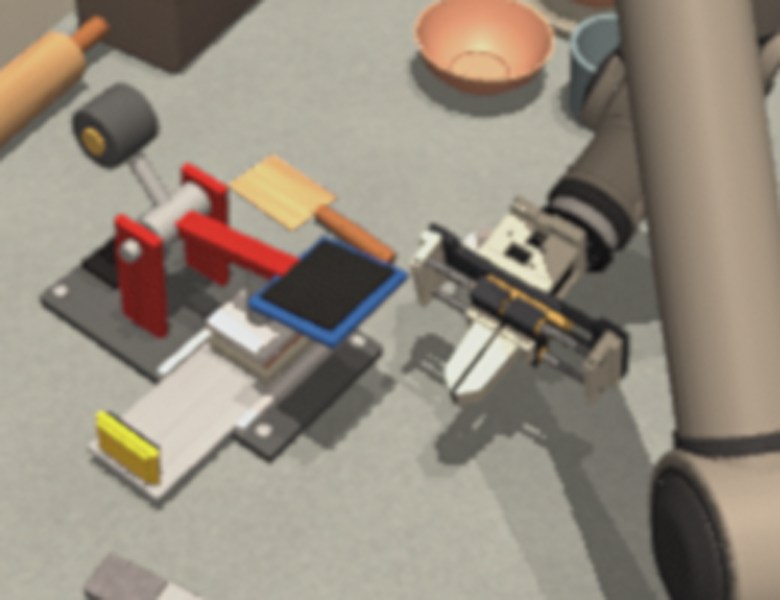

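The gripper lies flat with its tip at (455,395), level with and in front of the paddle at (330,290). The way beneath the paddle is free.

Call:
send_rows(plan=[{"wx": 0,"wy": 0,"wz": 0,"dx": 0,"dy": -0.011,"dz": 0,"grip": 0},{"wx": 0,"wy": 0,"wz": 0,"dx": 0,"dy": -0.011,"dz": 0,"grip": 0},{"wx": 0,"wy": 0,"wz": 0,"dx": 0,"dy": -0.011,"dz": 0,"grip": 0},{"wx": 0,"wy": 0,"wz": 0,"dx": 0,"dy": -0.011,"dz": 0,"grip": 0},{"wx": 0,"wy": 0,"wz": 0,"dx": 0,"dy": -0.011,"dz": 0,"grip": 0},{"wx": 0,"wy": 0,"wz": 0,"dx": 0,"dy": -0.011,"dz": 0,"grip": 0},{"wx": 0,"wy": 0,"wz": 0,"dx": 0,"dy": -0.011,"dz": 0,"grip": 0},{"wx": 0,"wy": 0,"wz": 0,"dx": 0,"dy": -0.011,"dz": 0,"grip": 0},{"wx": 0,"wy": 0,"wz": 0,"dx": 0,"dy": -0.011,"dz": 0,"grip": 0},{"wx": 0,"wy": 0,"wz": 0,"dx": 0,"dy": -0.011,"dz": 0,"grip": 0}])

```text
clock: 8.95
position: [502.5, 46.3, 104.5]
orientation: [-3.134, 1.266, -1.668]
wrist_force: [0.2, -0.0, -0.1]
opening: 0.3
grasp_force: 0.0
```

```bash
python3 st.py; python3 - <<'E'
from kin import *
from workcell import state
s=state();R=Ro.from_euler('xyz',s["orientation"])
print(PR.inv().apply(s["position"]-O), "press x,z in tool:",R.inv().apply(PR.apply([1,0,0])),R.inv().apply([0,0,1]))
E
```

```text
clock 8.95
joints [-0.641  0.86   1.767  0.963  1.549  2.006]
position [502.529  46.34  104.537]
orientation [-3.134  1.266 -1.668]
opening 0.2900153878369164
wrist_force [ 0.155 -0.046 -0.058]
[-79.948  -9.152 104.537] press x,z in tool: [ 0.004 -1.    -0.006] [-0.954 -0.002 -0.3  ]
```

```bash
python3 - <<'E'
import numpy as np
s,k=183,28
f=lambda a:np.array([100-s*np.cos(a)-k*np.sin(a),120+s*np.sin(a)-k*np.cos(a)])
a=np.linspace(.06,1.38,9);p=[f(t) for t in a];p[0]=np.array([-80,104.5])
for i in range(8):
    d=(p[i+1]-p[i])/5;print(i,p[i+1].round(),"dx %.4f dy %.4f dz %.4f"%(-.954*d[1]/1e3,-d[0]/1e3,-.3*d[1]/1e3))
E
```

```text
0 [-85. 134.] dx -0.0055 dy 0.0009 dz -0.0017
1 [-80. 164.] dx -0.0058 dy -0.0009 dz -0.0018
2 [-70. 193.] dx -0.0055 dy -0.0019 dz -0.0017
3 [-56. 220.] dx -0.0051 dy -0.0028 dz -0.0016
4 [-38. 244.] dx -0.0046 dy -0.0037 dz -0.0015
5 [-15. 265.] dx -0.0040 dy -0.0044 dz -0.0013
6 [ 10. 282.] dx -0.0032 dy -0.0051 dz -0.0010
7 [ 38. 294.] dx -0.0024 dy -0.0056 dz -0.0008
```

Call:
send_rows(plan=[{"wx": 0,"wy": 0,"wz": 0,"dx": -0.0055,"dy": 0.001,"dz": -0.0017,"grip": 0},{"wx": 0,"wy": 0,"wz": 0,"dx": -0.0055,"dy": 0.001,"dz": -0.0017,"grip": 0},{"wx": 0,"wy": 0,"wz": 0,"dx": -0.0055,"dy": 0.001,"dz": -0.0017,"grip": 0},{"wx": 0,"wy": 0,"wz": 0,"dx": -0.0055,"dy": 0.001,"dz": -0.0017,"grip": 0},{"wx": 0,"wy": 0,"wz": 0,"dx": -0.0055,"dy": 0.001,"dz": -0.0017,"grip": 0},{"wx": 0,"wy": 0,"wz": 0,"dx": -0.0058,"dy": -0.001,"dz": -0.0018,"grip": 0},{"wx": 0,"wy": 0,"wz": 0,"dx": -0.0058,"dy": -0.001,"dz": -0.0018,"grip": 0},{"wx": 0,"wy": 0,"wz": 0,"dx": -0.0058,"dy": -0.001,"dz": -0.0018,"grip": 0},{"wx": 0,"wy": 0,"wz": 0,"dx": -0.0058,"dy": -0.001,"dz": -0.0018,"grip": 0},{"wx": 0,"wy": 0,"wz": 0,"dx": -0.0058,"dy": -0.001,"dz": -0.0018,"grip": 0}])

```text
clock: 10.2
position: [501.6, 46.8, 164.1]
orientation: [-3.134, 1.266, -1.668]
wrist_force: [1.1, -1.9, -3.7]
opening: 0.5
grasp_force: 1.6
```

```bash
python3 st.py; python3 - <<'E'
from workcell import *
import cv2,numpy as np
p,d=capture("side");a=p[130:330,180:440,::-1];cv2.imwrite("pics/s3.png",cv2.resize(a,None,fx=3,fy=3,interpolation=cv2.INTER_CUBIC)[:600])
E
```

```text
clock 10.2
joints [-0.641  0.747  1.768  0.964  1.613  2.098]
position [501.616  46.811 164.133]
orientation [-3.134  1.266 -1.668]
opening 0.5367333939113296
wrist_force [ 1.052 -1.888 -3.673]
```

View pics/s3.png

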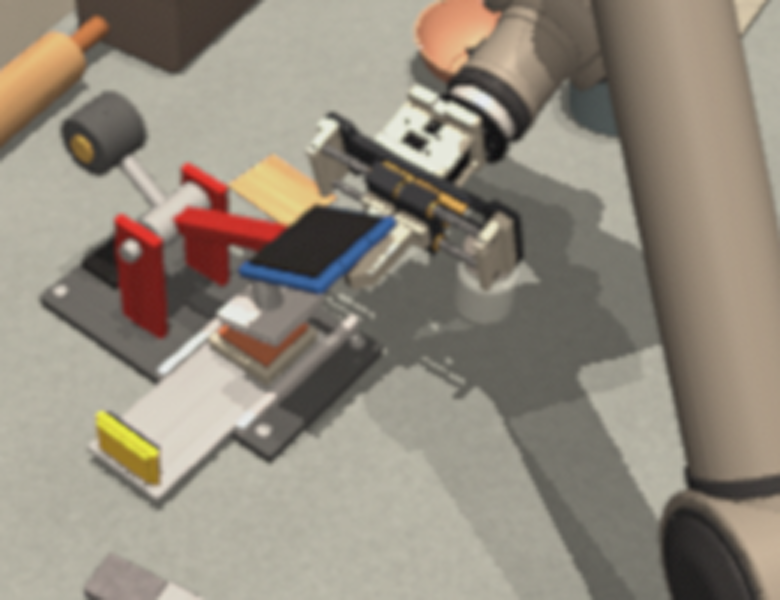

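The paddle at (320,250) is lifting on the fingers, with about 4 N at the wrist. The jar at (485,295) hasn't moved. I'll continue along the arc.

Call:
send_rows(plan=[{"wx": 0,"wy": 0,"wz": 0,"dx": -0.0055,"dy": -0.0019,"dz": -0.0017,"grip": 0},{"wx": 0,"wy": 0,"wz": 0,"dx": -0.0055,"dy": -0.0019,"dz": -0.0017,"grip": 0},{"wx": 0,"wy": 0,"wz": 0,"dx": -0.0055,"dy": -0.0019,"dz": -0.0017,"grip": 0},{"wx": 0,"wy": 0,"wz": 0,"dx": -0.0055,"dy": -0.0019,"dz": -0.0017,"grip": 0},{"wx": 0,"wy": 0,"wz": 0,"dx": -0.0055,"dy": -0.0019,"dz": -0.0017,"grip": 0},{"wx": 0,"wy": 0,"wz": 0,"dx": -0.0051,"dy": -0.0028,"dz": -0.0016,"grip": 0},{"wx": 0,"wy": 0,"wz": 0,"dx": -0.0051,"dy": -0.0028,"dz": -0.0016,"grip": 0},{"wx": 0,"wy": 0,"wz": 0,"dx": -0.0051,"dy": -0.0028,"dz": -0.0016,"grip": 0},{"wx": 0,"wy": 0,"wz": 0,"dx": -0.0051,"dy": -0.0028,"dz": -0.0016,"grip": 0},{"wx": 0,"wy": 0,"wz": 0,"dx": -0.0051,"dy": -0.0028,"dz": -0.0016,"grip": 0}])

```text
clock: 11.5
position: [525.1, 44.4, 219.7]
orientation: [-3.134, 1.266, -1.668]
wrist_force: [-1.6, 0.5, -2.0]
opening: 0.5
grasp_force: 0.9
```

Call:
send_rows(plan=[{"wx": 0,"wy": 0,"wz": 0,"dx": -0.0046,"dy": -0.0037,"dz": -0.0015,"grip": 0},{"wx": 0,"wy": 0,"wz": 0,"dx": -0.0046,"dy": -0.0037,"dz": -0.0015,"grip": 0},{"wx": 0,"wy": 0,"wz": 0,"dx": -0.0046,"dy": -0.0037,"dz": -0.0015,"grip": 0},{"wx": 0,"wy": 0,"wz": 0,"dx": -0.0046,"dy": -0.0037,"dz": -0.0015,"grip": 0},{"wx": 0,"wy": 0,"wz": 0,"dx": -0.0046,"dy": -0.0037,"dz": -0.0015,"grip": 0},{"wx": 0,"wy": 0,"wz": 0,"dx": -0.004,"dy": -0.0044,"dz": -0.0013,"grip": 0},{"wx": 0,"wy": 0,"wz": 0,"dx": -0.004,"dy": -0.0044,"dz": -0.0013,"grip": 0},{"wx": 0,"wy": 0,"wz": 0,"dx": -0.004,"dy": -0.0044,"dz": -0.0013,"grip": 0},{"wx": 0,"wy": 0,"wz": 0,"dx": -0.004,"dy": -0.0044,"dz": -0.0013,"grip": 0},{"wx": 0,"wy": 0,"wz": 0,"dx": -0.004,"dy": -0.0044,"dz": -0.0013,"grip": 0}])

```text
clock: 12.75
position: [565.4, 39.7, 264.9]
orientation: [-3.133, 1.266, -1.668]
wrist_force: [-1.1, -0.5, -1.3]
opening: 0.3
grasp_force: 0.3
```

```bash
python3 st.py; python3 - <<'E'
from workcell import *
import cv2,numpy as np
p,d=capture("side");a=p[130:330,180:440,::-1];cv2.imwrite("pics/s4.png",cv2.resize(a,None,fx=3,fy=3,interpolation=cv2.INTER_CUBIC)[:600])
E
```

```text
clock 12.75
joints [-0.586  0.661  1.543  1.035  1.749  2.382]
position [565.367  39.735 264.891]
orientation [-3.133  1.266 -1.668]
opening 0.2519448040498682
wrist_force [-1.121 -0.548 -1.274]
```

View pics/s4.png

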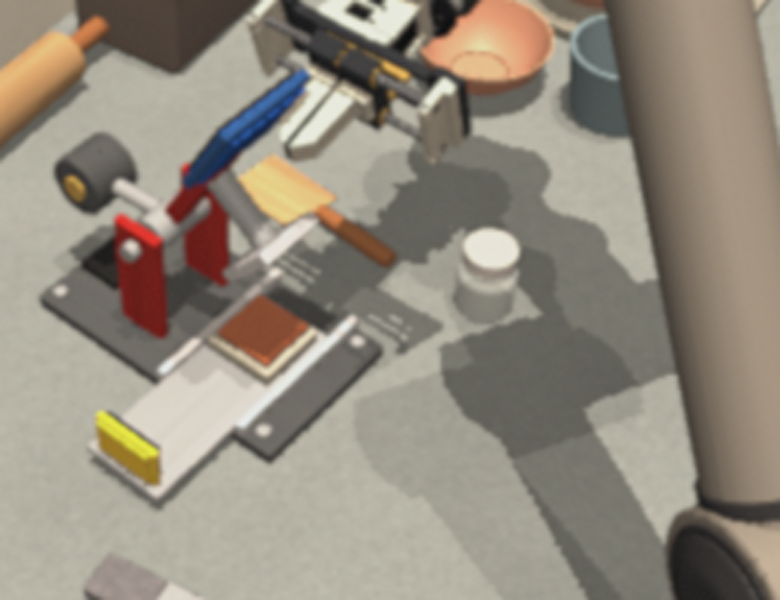

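The lever is well up, with the paddle at (245,125) resting on the fingers. One more easing call should take it past balance.

Call:
send_rows(plan=[{"wx": 0,"wy": 0,"wz": 0,"dx": -0.003,"dy": -0.005,"dz": -0.001,"grip": 0},{"wx": 0,"wy": 0,"wz": 0,"dx": -0.003,"dy": -0.005,"dz": -0.001,"grip": 0},{"wx": 0,"wy": 0,"wz": 0,"dx": -0.003,"dy": -0.005,"dz": -0.001,"grip": 0},{"wx": 0,"wy": 0,"wz": 0,"dx": -0.003,"dy": -0.005,"dz": -0.001,"grip": 0},{"wx": 0,"wy": 0,"wz": 0,"dx": -0.003,"dy": -0.005,"dz": -0.001,"grip": 0},{"wx": 0,"wy": 0,"wz": 0,"dx": -0.0024,"dy": -0.005,"dz": -0.0008,"grip": 0},{"wx": 0,"wy": 0,"wz": 0,"dx": -0.0024,"dy": -0.005,"dz": -0.0008,"grip": 0},{"wx": 0,"wy": 0,"wz": 0,"dx": -0.0024,"dy": -0.005,"dz": -0.0008,"grip": 0},{"wx": 0,"wy": 0,"wz": 0,"dx": -0.0024,"dy": -0.005,"dz": -0.0008,"grip": 0},{"wx": 0,"wy": 0,"wz": 0,"dx": -0.0024,"dy": -0.005,"dz": -0.0008,"grip": 0}])

```text
clock: 14.05
position: [615.0, 33.9, 293.3]
orientation: [-3.134, 1.266, -1.668]
wrist_force: [1.6, -0.7, -0.6]
opening: 0.6
grasp_force: 0.0
```

```bash
python3 st.py; python3 - <<'E'
from workcell import *
import cv2,numpy as np
p,d=capture("side");a=p[130:330,180:440,::-1];cv2.imwrite("pics/s5.png",cv2.resize(a,None,fx=3,fy=3,interpolation=cv2.INTER_CUBIC)[:600])
E
```

```text
clock 14.05
joints [-0.55   0.698  1.369  1.081  1.79   2.518]
position [615.019  33.948 293.302]
orientation [-3.134  1.266 -1.668]
opening 0.5584818339928936
wrist_force [ 1.62  -0.659 -0.584]
```

View pics/s5.png

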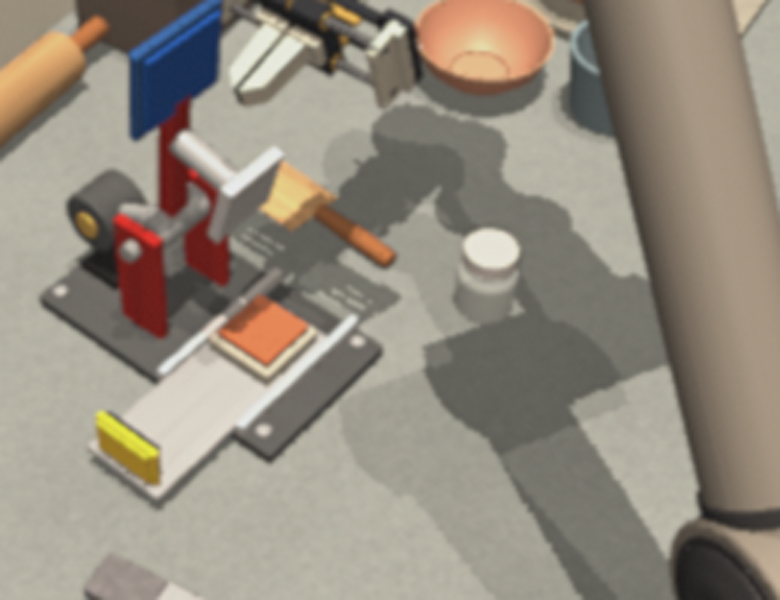

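The lever has tipped away from the fingers and stands raised: paddle at (175,65), clear of the fingertip at (240,100). Next I back off and plan the move to the end plate.

Call:
send_rows(plan=[{"wx": 0,"wy": 0,"wz": 0,"dx": 0,"dy": 0.015,"dz": 0,"grip": 0},{"wx": 0,"wy": 0,"wz": 0,"dx": 0,"dy": 0.015,"dz": 0,"grip": 0},{"wx": 0,"wy": 0,"wz": 0,"dx": 0,"dy": 0.015,"dz": 0,"grip": 0},{"wx": 0,"wy": 0,"wz": 0,"dx": 0,"dy": 0.015,"dz": 0,"grip": 0},{"wx": 0,"wy": 0,"wz": 0,"dx": 0,"dy": 0.015,"dz": 0,"grip": 0},{"wx": 0,"wy": 0,"wz": 0,"dx": 0,"dy": 0.015,"dz": 0,"grip": 0},{"wx": 0,"wy": 0,"wz": 0,"dx": 0,"dy": 0.015,"dz": 0,"grip": 0},{"wx": 0,"wy": 0,"wz": 0,"dx": 0,"dy": 0.015,"dz": 0,"grip": 0},{"wx": 0,"wy": 0,"wz": 0,"dx": 0,"dy": 0.015,"dz": 0,"grip": 0},{"wx": 0,"wy": 0,"wz": 0,"dx": 0,"dy": 0.015,"dz": 0,"grip": 0}])

```text
clock: 15.35
position: [465.1, 49.8, 292.9]
orientation: [-3.133, 1.266, -1.667]
wrist_force: [-0.8, 0.4, 0.1]
opening: 0.8
grasp_force: 0.0
```

```bash
python3 st.py; python3 go.py -100 210 250 1.5708 1.5708 1 20 v|cut -c1-130; python3 - <<'E'
from kin import *
for t in [(-100,210,250),(0,215,38),(0,115,38)]:
    print(t,*ik(press(*t),tool(np.pi/2,np.pi/2-.001,1),[.2,.6,1.5,.0,1,1.5]))
E
```

```text
clock 15.35
joints [-0.68   0.487  1.791  0.957  1.771  2.277]
position [465.11   49.751 292.867]
orientation [-3.133  1.266 -1.667]
opening 0.8006877189982546
wrist_force [-0.766  0.42   0.081]
press-frame now [-117.515   -9.946  292.867]
row w [-0.093  0.    -0.126] d [ 0.005 -0.012  0.006] |w|deg 8.981063635985999 |d| 14.552662986546483
0 [477.525  52.884 285.952] [-0.624  0.504  1.759  0.925  1.801  2.172] 2e-20 maxstep 0.11 zaxis [ 0.008  0.952 -0.305]
1 [490.036  57.53  280.148] [-0.571  0.558  1.661  0.893  1.844  2.089] 9e-32 maxstep 0.10 zaxis [-0.083  0.944 -0.318]
2 [502.347  63.694 275.434] [-0.517  0.605  1.56   0.859  1.888  2.01 ] 1e-30 maxstep 0.10 zaxis [-0.171  0.925 -0.34 ]
3 [514.171  71.343 271.764] [-0.463  0.647  1.457  0.824  1.93   1.933] 4e-30 maxstep 0.10 zaxis [-0.253  0.894 -0.368]
4 [525.23   80.409 269.065] [-0.409  0.684  1.356  0.788  1.97   1.858] 4e-29 maxstep 0.10 zaxis [-0.328  0.854 -0.404]
5 [535.268  90.786 267.24 ] [-0.355  0.715  1.256  0.749  2.008  1.782] 2e-28 maxstep 0.10 zaxis [-0.394  0.803 -0.446]
6 [544.05  102.341 266.171] [-0.301  0
[... 1127 characters left out ...]
4  0.128 -0.934]
16 [538.341 238.131 262.655] [0.213 0.591 1.038 0.137 1.752 0.715] 1e-28 maxstep 0.10 zaxis [-0.26   0.081 -0.962]
17 [529.034 248.871 259.524] [0.261 0.537 1.126 0.088 1.641 0.625] 4e-28 maxstep 0.11 zaxis [-0.178  0.043 -0.983]
18 [518.783 258.336 255.387] [0.307 0.48  1.224 0.043 1.519 0.541] 7e-28 maxstep 0.12 zaxis [-0.09   0.016 -0.996]
19 [507.853 266.412 250.181] [ 0.35   0.422  1.33  -0.     1.389  0.462] 2e-27 maxstep 0.13 zaxis [ 0.001  0.    -1.   ]
(-100, 210, 250) [0.152 0.343 1.517 0.237 1.239 3.1  ] 0.06321694221285451
(0, 215, 38) [0.159 0.681 1.559 0.266 0.854 3.1  ] 0.03537000299720307
(0, 115, 38) [0.048 0.638 1.616 0.171 0.869 3.1  ] 0.014280767224068605
```

```bash
python3 - <<'E' | cut -c1-125
from kin import *
from workcell import state
s=state();R=Ro.from_euler('xyz',s["orientation"])
G=tool(np.pi/2,1.57,1)
G1=G*Ro.from_euler('z',-np.pi/2);G2=G*Ro.from_euler('z',-np.pi+.001)
const(s["position"],R,press(-120,110,280),G1,12,s["joints"])
q,_=ik(press(-120,110,280),G1,[0,.3,1.6,.2,1.2,1.8]);print(q)
const(press(-120,110,280),G1,press(-40,220,200),G2,10,q)
E
```

```text
row w [-0.082  0.082 -0.111] d [-0.005 -0.006  0.007] |w|deg 9.173106191765472 |d| 11.24144118874444
0 [472.387  57.808 295.783] [-0.613  0.442  1.756  0.9    1.765  2.241] 2e-18 maxstep 0.07 zaxis [ 0.021  0.925 -0.381]
1 [478.513  66.859 298.411] [-0.549  0.439  1.666  0.839  1.77   2.215] 2e-18 maxstep 0.09 zaxis [-0.049  0.885 -0.463]
2 [483.414  76.74  300.582] [-0.484  0.433  1.585  0.774  1.77   2.185] 1e-18 maxstep 0.08 zaxis [-0.107  0.831 -0.546]
3 [487.047  87.264 302.141] [-0.417  0.426  1.514  0.705  1.764  2.152] 3e-18 maxstep 0.07 zaxis [-0.153  0.763 -0.628]
4 [489.401  98.226 302.946] [-0.348  0.416  1.455  0.63   1.752  2.115] 4e-18 maxstep 0.07 zaxis [-0.185  0.684 -0.705]
5 [490.499 109.414 302.875] [-0.278  0.404  1.409  0.552  1.732  2.075] 2e-18 maxstep 0.08 zaxis [-0.203  0.596 -0.777]
6 [490.394 120.606 301.829] [-0.205  0.389  1.378  0.469  1.703  2.033] 5e-19 maxstep 0.08 zaxis [-0.205  0.5   -0.842]
7 [489.173 131.583 299.733] [-0.129  0.371  1.363  0.382  1.664  1.992] 4e-18 maxstep 0.09 zaxis [-0.192  0.399 -0.897]
8 [486.947 142.129 296.54 ] [-0.052  0.
[... 1004 characters left out ...]
   0.001 -1.   ]
4 [542.868 200.364 240.031] [0.221 0.436 1.336 0.001 1.369 1.119] 7e-19 maxstep 0.14 zaxis [ 0.     0.001 -1.   ]
5 [552.181 212.27  232.041] [0.237 0.464 1.313 0.001 1.365 0.978] 5e-19 maxstep 0.14 zaxis [ 0.     0.001 -1.   ]
6 [559.52  225.486 224.052] [0.256 0.49  1.292 0.001 1.36  0.84 ] 4e-19 maxstep 0.14 zaxis [ 0.     0.001 -1.   ]
7 [564.703 239.687 216.064] [0.276 0.513 1.274 0.001 1.354 0.703] 3e-19 maxstep 0.14 zaxis [ 0.     0.001 -1.   ]
8 [567.603 254.524 208.076] [0.298 0.533 1.262 0.001 1.346 0.568] 3e-19 maxstep 0.14 zaxis [ 0.     0.001 -1.   ]
9 [568.148 269.631 200.088] [0.321 0.55  1.254 0.001 1.336 0.434] 3e-19 maxstep 0.13 zaxis [ 0.     0.001 -1.   ]
```

Call:
send_rows(plan=[{"wx": -0.082,"wy": 0.082,"wz": -0.111,"dx": -0.005,"dy": -0.006,"dz": 0.007,"grip": 0},{"wx": -0.082,"wy": 0.082,"wz": -0.111,"dx": -0.005,"dy": -0.006,"dz": 0.007,"grip": 0},{"wx": -0.082,"wy": 0.082,"wz": -0.111,"dx": -0.005,"dy": -0.006,"dz": 0.007,"grip": 0},{"wx": -0.082,"wy": 0.082,"wz": -0.111,"dx": -0.005,"dy": -0.006,"dz": 0.007,"grip": 0},{"wx": -0.082,"wy": 0.082,"wz": -0.111,"dx": -0.005,"dy": -0.006,"dz": 0.007,"grip": 0},{"wx": -0.082,"wy": 0.082,"wz": -0.111,"dx": -0.005,"dy": -0.006,"dz": 0.007,"grip": 0},{"wx": -0.082,"wy": 0.082,"wz": -0.111,"dx": -0.005,"dy": -0.006,"dz": 0.007,"grip": 0},{"wx": -0.082,"wy": 0.082,"wz": -0.111,"dx": -0.005,"dy": -0.006,"dz": 0.007,"grip": 0},{"wx": -0.082,"wy": 0.082,"wz": -0.111,"dx": -0.005,"dy": -0.006,"dz": 0.007,"grip": 0},{"wx": -0.082,"wy": 0.082,"wz": -0.111,"dx": -0.005,"dy": -0.006,"dz": 0.007,"grip": 0}])

```text
clock: 16.6
position: [483.4, 145.5, 292.1]
orientation: [-3.001, 0.176, -0.316]
wrist_force: [-0.4, -0.4, -1.1]
opening: 0.6
grasp_force: 0.0
```

```bash
python3 st.py; python3 go.py -30 225 150 1.5708 1.5706 0 12 v|cut -c1-130
```

```text
clock 16.6
joints [0.018 0.311 1.409 0.191 1.542 1.9  ]
position [483.364 145.515 292.064]
orientation [-3.001  0.176 -0.316]
opening 0.6000391733873048
wrist_force [-0.387 -0.386 -1.073]
press-frame now [-110.078   87.259  292.064]
row w [-0.021  0.    -0.148] d [ 0.014 -0.005  0.011] |w|deg 8.580132416599342 |d| 19.008682226814148
0 [497.078 147.821 279.104] [0.035 0.361 1.364 0.172 1.54  1.768] 4e-18 maxstep 0.13 zaxis [-0.127  0.167 -0.978]
1 [510.575 152.12  266.428] [0.054 0.396 1.343 0.153 1.526 1.637] 1e-21 maxstep 0.13 zaxis [-0.129  0.145 -0.981]
2 [523.558 158.356 254.024] [0.075 0.428 1.323 0.134 1.51  1.509] 1e-21 maxstep 0.13 zaxis [-0.128  0.124 -0.984]
3 [535.742 166.434 241.873] [0.099 0.459 1.304 0.116 1.493 1.384] 2e-21 maxstep 0.13 zaxis [-0.124  0.103 -0.987]
4 [546.857 176.216 229.952] [0.124 0.488 1.288 0.098 1.473 1.261] 6e-21 maxstep 0.12 zaxis [-0.117  0.083 -0.99 ]
5 [556.659 187.524 218.232] [0.151 0.514 1.275 0.081 1.45  1.14 ] 2e-20 maxstep 0.12 zaxis [-0.106  0.065 -0.992]
6 [564.933 200.149 206.678] [0.179 0.536 1.266 0.064 1.424 1.021] 5e-20 maxstep 0.12 zaxis [-0.093  0.048 -0.994]
7 [571.499 213.85  195.254] [0.208 0.556 1.262 0.049 1.394 0.903] 1e-19 maxstep 0.12 zaxis [-0.078  0.033 -0.996]
8 [576.213 228.363 183.92 ] [0.237 0.572 1.264 0.035 1.36  0.785] 3e-19 maxstep 0.12 zaxis [-0.061  0.02  -0.998]
9 [578.975 243.407 172.634] [0.266 0.584 1.273 0.022 1.322 0.668] 5e-19 maxstep 0.12 zaxis [-0.042  0.01  -0.999]
10 [579.728 258.687 161.351] [0.294 0.594 1.288 0.01  1.279 0.552] 7e-19 maxstep 0.12 zaxis [-0.021  0.004 -1.   ]
11 [578.458 273.903 150.03 ] [ 0.323  0.6    1.309 -0.     1.233  0.435] 1e-18 maxstep 0.12 zaxis [-0. -0. -1.]
```

Call:
send_rows(plan=[{"wx": -0.021,"wy": 0,"wz": -0.148,"dx": 0.014,"dy": -0.005,"dz": 0.011,"grip": 0},{"wx": -0.021,"wy": 0,"wz": -0.148,"dx": 0.014,"dy": -0.005,"dz": 0.011,"grip": 0},{"wx": -0.021,"wy": 0,"wz": -0.148,"dx": 0.014,"dy": -0.005,"dz": 0.011,"grip": 0},{"wx": -0.021,"wy": 0,"wz": -0.148,"dx": 0.014,"dy": -0.005,"dz": 0.011,"grip": 0},{"wx": -0.021,"wy": 0,"wz": -0.148,"dx": 0.014,"dy": -0.005,"dz": 0.011,"grip": 0},{"wx": -0.021,"wy": 0,"wz": -0.148,"dx": 0.014,"dy": -0.005,"dz": 0.011,"grip": 0},{"wx": -0.021,"wy": 0,"wz": -0.148,"dx": 0.014,"dy": -0.005,"dz": 0.011,"grip": 0},{"wx": -0.021,"wy": 0,"wz": -0.148,"dx": 0.014,"dy": -0.005,"dz": 0.011,"grip": 0},{"wx": -0.021,"wy": 0,"wz": -0.148,"dx": 0.014,"dy": -0.005,"dz": 0.011,"grip": 0},{"wx": -0.021,"wy": 0,"wz": -0.148,"dx": 0.014,"dy": -0.005,"dz": 0.011,"grip": 0}])

```text
clock: 17.85
position: [575.6, 242.8, 176.5]
orientation: [-3.091, 0.004, 1.161]
wrist_force: [0.0, 1.0, 0.6]
opening: 0.7
grasp_force: 0.0
```

```bash
python3 st.py; python3 go.py 0 215 100 1.5708 1.5706 0 10; python3 - <<'E'
from workcell import *
import cv2,numpy as np
p,d=capture("top");np.savez("top3.npz",p=p,d=d,**camera_info("top"));a=p[110:310,140:400,::-1];cv2.imwrite("pics/t3.png",cv2.resize(a,None,fx=3,fy=3,interpolation=cv2.INTER_CUBIC))
E
```

```text
clock 17.85
joints [0.262 0.587 1.265 0.029 1.332 0.664]
position [575.649 242.812 176.492]
orientation [-3.091  0.004  1.161]
opening 0.6679351705608998
wrist_force [0.042 1.039 0.583]
press-frame now [-29.246 194.261 176.492]
row w [-0.005 -0.    -0.03 ] d [0.003 0.003 0.008] |w|deg 1.7323234677160428 |d| 8.476437931112336
```

View pics/t3.png

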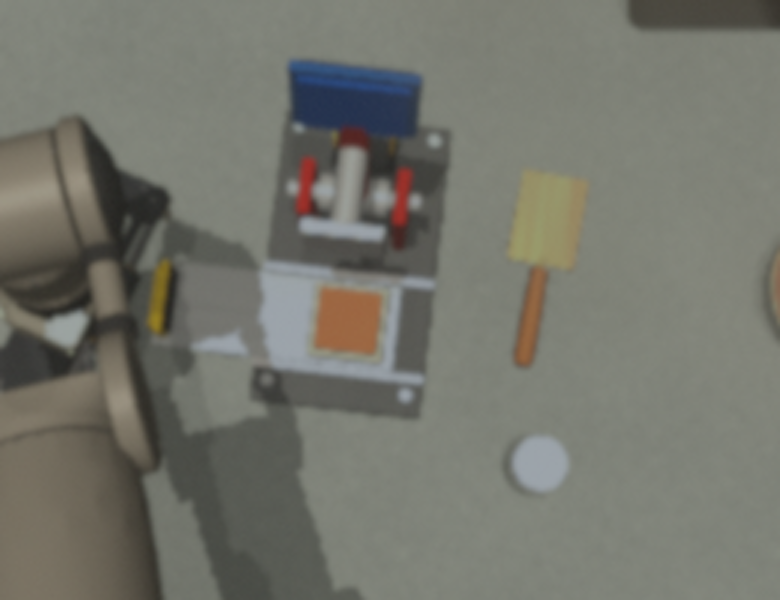

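The lever stands raised on its stop, with the paddle at (355,95) clear of the tile. The yellow plate is at (162,297), and the tray path is free. I go outside the plate.

Call:
send_rows(plan=[{"wx": -0.005,"wy": 0,"wz": -0.03,"dx": 0.003,"dy": 0.003,"dz": 0.008,"grip": 0},{"wx": -0.005,"wy": 0,"wz": -0.03,"dx": 0.003,"dy": 0.003,"dz": 0.008,"grip": 0},{"wx": -0.005,"wy": 0,"wz": -0.03,"dx": 0.003,"dy": 0.003,"dz": 0.008,"grip": 0},{"wx": -0.005,"wy": 0,"wz": -0.03,"dx": 0.003,"dy": 0.003,"dz": 0.008,"grip": 0},{"wx": -0.005,"wy": 0,"wz": -0.03,"dx": 0.003,"dy": 0.003,"dz": 0.008,"grip": 0},{"wx": -0.005,"wy": 0,"wz": -0.03,"dx": 0.003,"dy": 0.003,"dz": 0.008,"grip": 0},{"wx": -0.005,"wy": 0,"wz": -0.03,"dx": 0.003,"dy": 0.003,"dz": 0.008,"grip": 0},{"wx": -0.005,"wy": 0,"wz": -0.03,"dx": 0.003,"dy": 0.003,"dz": 0.008,"grip": 0},{"wx": -0.005,"wy": 0,"wz": -0.03,"dx": 0.003,"dy": 0.003,"dz": 0.008,"grip": 0},{"wx": -0.005,"wy": 0,"wz": -0.03,"dx": 0.003,"dy": 0.003,"dz": 0.008,"grip": 0}])

```text
clock: 19.15
position: [610.6, 263.7, 95.6]
orientation: [-3.142, -0.003, 1.459]
wrist_force: [0.2, -0.2, -0.0]
opening: 0.9
grasp_force: 0.0
```

```bash
python3 st.py; python3 go.py 0 213 40 1.5708 1.5706 0 10
```

```text
clock 19.15
joints [0.291 0.71  1.268 0.003 1.162 0.402]
position [610.565 263.721  95.612]
orientation [-3.142 -0.003  1.459]
opening 0.8964431947831022
wrist_force [ 0.219 -0.22  -0.012]
press-frame now [  3.115 218.941  95.612]
row w [-0. -0. -0.] d [-0.001 -0.     0.006] |w|deg 0.017188733853924696 |d| 5.640035460881429
```

Call:
send_rows(plan=[{"wx": 0,"wy": 0,"wz": 0,"dx": -0.001,"dy": 0,"dz": 0.0056,"grip": 0},{"wx": 0,"wy": 0,"wz": 0,"dx": -0.001,"dy": 0,"dz": 0.0056,"grip": 0},{"wx": 0,"wy": 0,"wz": 0,"dx": -0.001,"dy": 0,"dz": 0.0056,"grip": 0},{"wx": 0,"wy": 0,"wz": 0,"dx": -0.001,"dy": 0,"dz": 0.0056,"grip": 0},{"wx": 0,"wy": 0,"wz": 0,"dx": -0.001,"dy": 0,"dz": 0.0056,"grip": 0},{"wx": 0,"wy": 0,"wz": 0,"dx": -0.001,"dy": 0,"dz": 0.0056,"grip": 0},{"wx": 0,"wy": 0,"wz": 0,"dx": -0.001,"dy": 0,"dz": 0.0056,"grip": 0},{"wx": 0,"wy": 0,"wz": 0,"dx": -0.001,"dy": 0,"dz": 0.0056,"grip": 0},{"wx": 0,"wy": 0,"wz": 0,"dx": -0.001,"dy": 0,"dz": 0.0056,"grip": 0},{"wx": 0,"wy": 0,"wz": 0,"dx": -0.001,"dy": 0,"dz": 0.0056,"grip": 0}])

```text
clock: 20.4
position: [609.2, 253.7, 39.7]
orientation: [-3.141, -0.003, 1.457]
wrist_force: [0.7, 0.1, -0.6]
opening: 0.6
grasp_force: 0.0
```

Call:
send_rows(plan=[{"wx": 0,"wy": 0,"wz": 0,"dx": -0.005,"dy": 0,"dz": 0,"grip": 0},{"wx": 0,"wy": 0,"wz": 0,"dx": -0.005,"dy": 0,"dz": 0,"grip": 0},{"wx": 0,"wy": 0,"wz": 0,"dx": -0.005,"dy": 0,"dz": 0,"grip": 0},{"wx": 0,"wy": 0,"wz": 0,"dx": -0.005,"dy": 0,"dz": 0,"grip": 0},{"wx": 0,"wy": 0,"wz": 0,"dx": -0.005,"dy": 0,"dz": 0,"grip": 0},{"wx": 0,"wy": 0,"wz": 0,"dx": -0.005,"dy": 0,"dz": 0,"grip": 0},{"wx": 0,"wy": 0,"wz": 0,"dx": -0.005,"dy": 0,"dz": 0,"grip": 0},{"wx": 0,"wy": 0,"wz": 0,"dx": -0.005,"dy": 0,"dz": 0,"grip": 0},{"wx": 0,"wy": 0,"wz": 0,"dx": -0.005,"dy": 0,"dz": 0,"grip": 0},{"wx": 0,"wy": 0,"wz": 0,"dx": -0.005,"dy": 0,"dz": 0,"grip": 0}])

```text
clock: 21.65
position: [603.6, 203.8, 40.1]
orientation: [-3.141, -0.003, 1.457]
wrist_force: [0.1, 2.7, 1.3]
opening: 0.6
grasp_force: 1.1
```

```bash
python3 st.py; python3 go.py 0 122 40 1.5708 1.5706 0 10
```

```text
clock 21.65
joints [0.204 0.727 1.41  0.004 1.004 0.316]
position [603.561 203.846  40.087]
orientation [-3.141 -0.003  1.457]
opening 0.6229386487247918
wrist_force [0.118 2.698 1.302]
press-frame now [  2.846 158.659  40.087]
row w [-0. -0. -0.] d [-0.004 -0.     0.   ] |w|deg 0.020658287090209743 |d| 3.7121422386541174
```

Contact with 2.7 N, as expected for the tray. I'll keep pushing to near the stop, then creep.

Call:
send_rows(plan=[{"wx": 0,"wy": 0,"wz": 0,"dx": -0.004,"dy": 0,"dz": 0,"grip": 0},{"wx": 0,"wy": 0,"wz": 0,"dx": -0.004,"dy": 0,"dz": 0,"grip": 0},{"wx": 0,"wy": 0,"wz": 0,"dx": -0.004,"dy": 0,"dz": 0,"grip": 0},{"wx": 0,"wy": 0,"wz": 0,"dx": -0.004,"dy": 0,"dz": 0,"grip": 0},{"wx": 0,"wy": 0,"wz": 0,"dx": -0.004,"dy": 0,"dz": 0,"grip": 0},{"wx": 0,"wy": 0,"wz": 0,"dx": -0.003,"dy": 0,"dz": 0,"grip": 0},{"wx": 0,"wy": 0,"wz": 0,"dx": -0.003,"dy": 0,"dz": 0,"grip": 0},{"wx": 0,"wy": 0,"wz": 0,"dx": -0.003,"dy": 0,"dz": 0,"grip": 0},{"wx": 0,"wy": 0,"wz": 0,"dx": -0.003,"dy": 0,"dz": 0,"grip": 0},{"wx": 0,"wy": 0,"wz": 0,"dx": -0.003,"dy": 0,"dz": 0,"grip": 0}])

```text
clock: 22.9
position: [599.5, 169.2, 39.8]
orientation: [-3.141, -0.003, 1.457]
wrist_force: [1.1, 2.0, 1.5]
opening: 0.6
grasp_force: 1.0
```

Call:
send_rows(plan=[{"wx": 0,"wy": 0,"wz": 0,"dx": -0.001,"dy": 0,"dz": 0,"grip": 0},{"wx": 0,"wy": 0,"wz": 0,"dx": -0.001,"dy": 0,"dz": 0,"grip": 0},{"wx": 0,"wy": 0,"wz": 0,"dx": -0.001,"dy": 0,"dz": 0,"grip": 0},{"wx": 0,"wy": 0,"wz": 0,"dx": -0.001,"dy": 0,"dz": 0,"grip": 0},{"wx": 0,"wy": 0,"wz": 0,"dx": -0.0005,"dy": 0,"dz": 0,"grip": 0},{"wx": 0,"wy": 0,"wz": 0,"dx": -0.0005,"dy": 0,"dz": 0,"grip": 0},{"wx": 0,"wy": 0,"wz": 0,"dx": -0.0005,"dy": 0,"dz": 0,"grip": 0},{"wx": 0,"wy": 0,"wz": 0,"dx": -0.0005,"dy": 0,"dz": 0,"grip": 0},{"wx": 0,"wy": 0,"wz": 0,"dx": 0,"dy": 0,"dz": 0,"grip": 0},{"wx": 0,"wy": 0,"wz": 0,"dx": 0,"dy": 0,"dz": 0,"grip": 0}])

```text
clock: 24.15
position: [598.9, 163.5, 39.8]
orientation: [-3.141, -0.004, 1.457]
wrist_force: [0.9, 3.5, 0.8]
opening: 0.4
grasp_force: 1.7
```

Call:
send_rows(plan=[{"wx": 0,"wy": 0,"wz": 0,"dx": -0.0005,"dy": 0,"dz": 0,"grip": 0},{"wx": 0,"wy": 0,"wz": 0,"dx": -0.0005,"dy": 0,"dz": 0,"grip": 0},{"wx": 0,"wy": 0,"wz": 0,"dx": -0.0005,"dy": 0,"dz": 0,"grip": 0},{"wx": 0,"wy": 0,"wz": 0,"dx": -0.0005,"dy": 0,"dz": 0,"grip": 0},{"wx": 0,"wy": 0,"wz": 0,"dx": -0.0005,"dy": 0,"dz": 0,"grip": 0},{"wx": 0,"wy": 0,"wz": 0,"dx": -0.0005,"dy": 0,"dz": 0,"grip": 0},{"wx": 0,"wy": 0,"wz": 0,"dx": -0.0005,"dy": 0,"dz": 0,"grip": 0},{"wx": 0,"wy": 0,"wz": 0,"dx": -0.0005,"dy": 0,"dz": 0,"grip": 0},{"wx": 0,"wy": 0,"wz": 0,"dx": 0,"dy": 0,"dz": 0,"grip": 0},{"wx": 0,"wy": 0,"wz": 0,"dx": 0,"dy": 0,"dz": 0,"grip": 0}])

```text
clock: 25.4
position: [598.9, 163.5, 39.9]
orientation: [3.14, -0.009, 1.457]
wrist_force: [3.1, 18.3, -2.4]
opening: 0.6
grasp_force: 9.6
```

The force rose to 18 N with no further motion, so the tray is at its stop. I'll back off and rise.

Call:
send_rows(plan=[{"wx": 0,"wy": 0,"wz": 0,"dx": 0.005,"dy": 0,"dz": 0,"grip": 0},{"wx": 0,"wy": 0,"wz": 0,"dx": 0.01,"dy": 0,"dz": 0,"grip": 0},{"wx": 0,"wy": 0,"wz": 0,"dx": 0.015,"dy": 0,"dz": 0,"grip": 0},{"wx": 0,"wy": 0,"wz": 0,"dx": 0.015,"dy": 0,"dz": 0,"grip": 0},{"wx": 0,"wy": 0,"wz": 0,"dx": 0.005,"dy": 0,"dz": -0.02,"grip": 0},{"wx": 0,"wy": 0,"wz": 0,"dx": 0,"dy": 0,"dz": -0.03,"grip": 0},{"wx": 0,"wy": 0,"wz": 0,"dx": 0,"dy": 0,"dz": -0.03,"grip": 0},{"wx": 0,"wy": 0,"wz": 0,"dx": 0,"dy": 0,"dz": -0.03,"grip": 0},{"wx": 0,"wy": 0,"wz": 0,"dx": 0,"dy": 0,"dz": -0.02,"grip": 0},{"wx": 0,"wy": 0,"wz": 0,"dx": 0,"dy": 0,"dz": 0,"grip": 0}])

```text
clock: 26.65
position: [604.9, 209.5, 171.7]
orientation: [3.139, -0.004, 1.457]
wrist_force: [-0.3, 0.3, -0.4]
opening: 0.4
grasp_force: 0.0
```

```bash
python3 st.py; python3 - <<'E'
from workcell import *
import cv2,numpy as np
p,d=capture("side");a=p[130:330,150:410,::-1];cv2.imwrite("pics/s6.png",cv2.resize(a,None,fx=3,fy=3,interpolation=cv2.INTER_CUBIC)[:600])
E
```

```text
clock 26.65
joints [0.212 0.594 1.265 0.003 1.278 0.325]
position [604.932 209.476 171.677]
orientation [ 3.139 -0.004  1.457]
opening 0.4337791736400701
wrist_force [-0.276  0.342 -0.351]
```

View pics/s6.png

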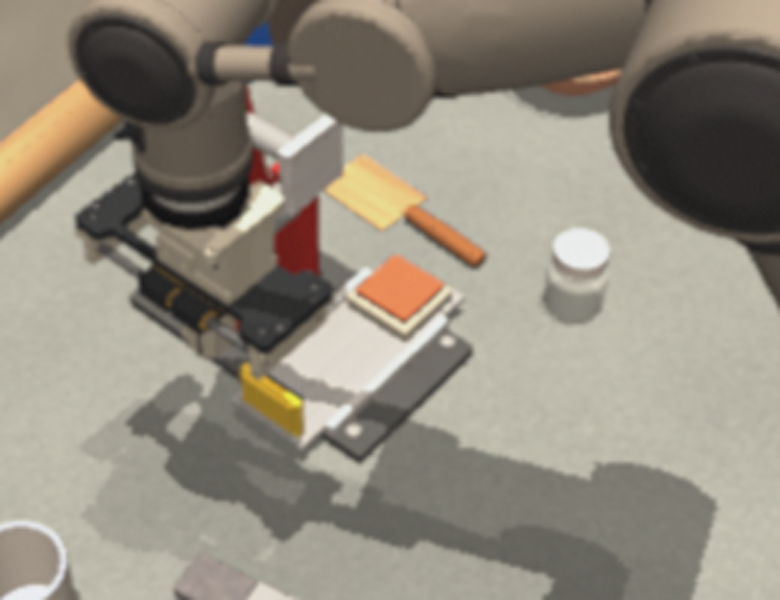

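The tray has slid through: yellow plate at (270,400), tile at (400,290). The lever is still raised, with the press plate at (315,165), and the knife and jar are in place. The robot is touching nothing.

```bash
python3 -c "
from workcell import *
print(sign_off())"
```

```text
the job is handed in; nothing more can be done
None
```

The lever is raised and stays up by itself, the tray is pushed through to its stop, nothing else was seen to move, and the job is handed in at about 27 s; the judge's verdict was not shown.

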